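# Set the welding bench's stop gauge to its marker

### The job

Lift the loose lid off the stop gauge's cup by its knob and set it down gently, knob up, well on the flat rubber mat. Then push the lock button inside the cup fully down, take the gauge's telescoping arm by its upright post and draw it out until its pointer lines up with the marker clip on the scale, and finish while still holding the arm steady by its post there against its spring. Leave the marker clip and the other things on the bench where they are.

Things in the scene. Friction and masses are not known exactly. Their poses are not given: they have to be found in the camera images.
- gauge: the stop gauge, bolted to the bench: a cast plate 130 x 370 mm, 10 mm thick, carrying a 100 x 100 x 47 mm block with a round steel cup on top (outer diameter 94, inner 84 mm, rim 85 mm above the bench). Origin on the bench, on the cup's axis; z up. The arm draws out along the gauge's own -y; the scale lies on its +x side. Turned up to 0.3 rad from the bench axes
- cup_rim (a point): centre of the cup's mouth, 85 mm above the bench
- lid: loose round steel lid lying on the cup, 0.15 to 0.31 kg: disc 100 mm across and 5 mm thick, with a 78 mm locating lip 3 mm deep below it (the lip sits loosely inside the cup) and a black knob on a stem. Origin at the centre of the lip's underside (so 82 mm high on the cup, 4 mm high on the mat); z up through the knob
- lid_knob (a point): centre of the knob's head, on the lid's axis, 30 mm above the lid's origin. The head is a cylinder 28 mm across and 24 mm high (18 to 42 mm above the lid's origin; disc top at 8 mm)
- mat: flat dark rubber mat fixed to the bench left of the gauge, 160 x 160 x 4 mm; origin under its centre (top 4 mm higher)
- button_top (a point): centre of the lock button's top: a round dark push button 32 mm across in the middle of the cup, under the lid. Its top is 79 mm above the bench when out (6 mm below the rim) and moves straight down with it
- lock (a joint): travel of the lock button: 0 = out (arm locked), 0.008 = fully down (arm free, from about 0.006 on). It needs about 4 N all the way and stays down when let go
- boom: the telescoping steel arm of the gauge with, on its outer end, an upright black square post 22 x 22 mm, 55 mm tall, the part to hold it by. Origin at the centre of the post's foot, 42 mm above the bench (post top at 97 mm), axes as the gauge's; fully in, it is 130 mm from the cup's axis. It slides only along the gauge's -y, by up to 140 mm. While locked it has 2 mm of play; when free a spring pulls it in with 3.5 N, growing to 6.5 N at full reach, so it goes back in if let go
- post (a point): point on the post's axis 35 mm above its foot (77 mm above the bench), a good height to grip it. Nothing within 80 mm of the post is higher than 50 mm above the bench, except the cup
- pointer (a point): tip of the pointer on the arm, 45 mm to the +x side of the post's axis, just above the scale, 30 mm above the bench
- mark (a point): tip of the nose of the brass marker, a 20 x 14 mm clip, top 34 mm above the bench, sitting on the outer edge of the scale (a steel bar with black ticks every 10 mm) that lies beside the arm; axes as the gauge's. The pointer and marker line up when they have the same place along the gauge's y
- marker (a joint): place of the marker on the scale, in m: the arm's pointer lines up with it when the arm is drawn out by the same length (0.045 to 0.115). Stiff; not to be moved
- pipe: bystander: rusty tube stub 60 mm across, 110 mm tall, with a short side pin, standing at the far side; origin under its centre
- square: bystander: small dark steel L-shaped welding square lying flat just beyond the gauge, legs 90 and 77 mm, 18 mm high; origin under the middle of the long leg
- flange: bystander: loose steel ring 64 mm across, 14 mm high, lying on the bench just on the robot's side of the gauge; origin under its centre
- brush: bystander: flat wooden-handled brush lying on the bench at the right, beyond the hammer, about 200 mm long, under 40 mm high; origin under its middle
- hammer: bystander: hammer lying on the bench at the right, about 260 mm long, under 40 mm high; origin under its middle
- tin: bystander: closed steel tin 68 mm across, 75 mm tall, at the right; origin under its centre
- bracket: bystander: rusty L bracket 70 x 50 mm, 55 mm high, at the far left beyond the mat; origin under its centre
Mind the look-alikes: they are no part of the job. Of the things that look like the mat, take the one that is farthest to the robot's left at the start.

How it is judged:
By the outcome, as a careful person would: the job done as asked, in the order asked, and still so for the second after the job is handed in, while the arm keeps its last pose, push and grip.
It also fails if it takes over 59 s, if anything falls off the work surface, if the arm or the gripper's body presses on something with over 40 N, if the wrist force passes 120 N, or if a joint passes its speed limit or range.

### The arm

A 6-joint arm with a two-finger parallel gripper is mounted at the origin on the work surface. World frame = base frame: x ahead of the robot, y to its left, z up, the work surface at z = 0. Lengths are in mm, angles in rad, forces in N, time in s.
With the tool pointing down it reaches from about 250 to 775 mm from the base axis. Payload 4 kg.
Tool frame: the origin (TCP) lies midway between the tips of the shut fingers; the grasp point (between the pads) lies 19 mm behind it; z points along the fingers, y is the direction in which the jaws open and shut (so a half turn about z gives the same grasp; the last joint's range is limited). The gripper opens to 85 mm and grips with 20 to 120 N. Pads are 22 mm wide; open, the fingers measure 114 mm over their backs; the gripper's body (76 mm by 85 mm) begins 54 mm behind the grasp point. The pads swing forward as they close: fully open they stand 13 mm farther back than shut.
Start: joints at [1.12, 0.087, 1.371, -0, 1.684, -0.103], TCP at [187.466, 517.082, 231.341] pointing down, gripper open.
Joint ranges: [-3.1, 3.1], [-0.76, 2.03], [0.27, 2.55], [-1.08, 4.22], [0.17, 2.65], [-2.57, 2.57]. Speed limits (rad/s): [2.79, 2.79, 3.14, 3.14, 3.14, 3.14].

### API

Orientations are given as a unit quaternion [w, x, y, z].
In Python, from workcell import manip gives the robot as it stands.
- The arm moves only by the tool servo_tool, never from a script. Its argument "steps" is text: rows parted by semicolons, each of 4 numbers parted by spaces: the shift along the tool's x, y, z in m, then the turn about the tool's z in degrees. In form: tx ty tz spin; .... A call has 1 to 8 rows; each row is the pose to reach, as a shift and turn from the pose measured when the call began, along the tool's axes at that moment; what a row does not reach only later rows make up. A row lasts 1/10 s, in which the tool goes at most 50 mm and 8.59 degrees, less where a joint would pass 70% of its speed; a pose out of reach is approached as far as the arm can. A call with a gripper value outside its range is refused whole. "grip" is the opening in per cent of the stroke, from 0 (shut) to 100 (fully open), set as the call begins (left out, the last holds). The fingers move at their own pace and stop on an object; "force" is the grip in N (left out, the last holds). Time passes only in rows, so rows that repeat a pose let the fingers close. It gives the time, the measured TCP pose, the force and the opening at its end, in the units of the state.
- manip.read_state(): the state, without advancing time (a new reading comes with each control period).
- manip.get_image(name): name is "scene" or "side" or "wrist"; returns the picture (420x560x3 uint8, red, green, blue); there is no depth.
- manip.camera_model(name): a dict with "K" (3x3 intrinsics, pixels), "R" (3x3) and "t" (3): a world point X has camera coordinates R X + t. Camera axes: x right, y down, z forward; pixel columns grow to the right and rows downward; lengths in mm; the calibration is good to about 2 mm. A picture is of the moment at which its call begins: read the wrist's pose just before it. camera_model takes no time and is no camera call; for the wrist camera it gives the pose at the moment of the call.
- manip.job_done(): hands the job in, once; it reports no verdict.
Trained networks look in the newest picture that a camera, given by its name, has taken for a name from the list of things; names that differ only in an ending like _2 or _b are one class to them, and where a whole thing is asked for, a point or a joint stands for the part that bears it (a point fixed in the world has none). Each returns a list of dicts, best first, with "confidence" (0 to 1); they miss things now and then, are a little off and sometimes report something else, mostly with a low value. They report only what shows in the picture. A call takes as long as a camera call. They do not tell look-alikes from the thing itself.
- manip.regions_of(label, camera): "region" (420x560 bool, what is visible of it) and "at" ([column, row] in pixels, amid what is visible of it).
- manip.spot_point(label, camera): "at" ([column, row] in pixels: a listed point, or the origin of a listed thing).
The state is a dict: "t": time; "joint_pos": joint angles; "joint_velocities": joint speeds; "tau": joint torques, N m; "position": TCP position; "tool_rot": TCP orientation; "ft_force": force on the tool from outside, world axes, zero at the start; "ft_torque": the same for the moment, N m; "width": finger opening in mm.
Only numpy, scipy, OpenCV 4.12 (cv2) and the standard library are available. Lean on these libraries where they do the work, as an engineer would, in place of code of your own. Each camera call takes 0.05 s, during which the arm holds its last target. There are 200 camera calls.

## Working session

There is one attempt and no reset: what is moved stays moved. The work goes in short steps, Python scripts to look and compute and a tool call to move; the robot and the scene stay as the last step left them, time stands still between calls to the robot, and variables do not carry over. Pictures are saved under pics/ and viewed, about 8 in all and at most 12, crops included, and the job is handed in when it is done.

Besides the shell and the picture viewer there is one more tool, called after ">>>" by a JSON object that holds its "op" and its "data". servo_tool: Moves the arm, as the interface text tells. Its arguments: {"type":"object","properties":{"steps":{"type":"string"},"grip":{"type":"number"},"force":{"type":"number"}},"required":["steps"]}

```bash
mkdir -p pics; ls
cat > h.py <<'E'
import numpy as np, cv2
from workcell import manip
def ray(cam,px):
    m=manip.camera_model(cam);K=np.array(m["K"]);R=np.array(m["R"]);t=np.array(m["t"])
    d=R.T@np.linalg.solve(K,[px[0],px[1],1.]); return -R.T@t,d
def atz(cam,px,z):
    o,d=ray(cam,px); return o+d*(z-o[2])/d[2]
def tri(a,b):
    A=np.zeros((3,3));v=np.zeros(3)
    for o,d in (a,b):
        d=d/np.linalg.norm(d);P=np.eye(3)-np.outer(d,d);A+=P;v+=P@o
    return np.linalg.solve(A,v)
def proj(cam,X):
    m=manip.camera_model(cam);p=np.array(m["K"])@(np.array(m["R"])@X+np.array(m["t"]));return p[:2]/p[2]
def Rt(q):
    from scipy.spatial.transform import Rotation
    return Rotation.from_quat([q[1],q[2],q[3],q[0]]).as_matrix()
E
python3 - <<'E'
from h import *
s=manip.read_state();print({k:np.round(v,3) for k,v in s.items()})
print(Rt(s["tool_rot"]).round(3))
for c in("scene","side"):
    im=manip.get_image(c);cv2.imwrite(f"pics/{c}0.png",cv2.resize(im[:,:,::-1],(784,588)))
Z=dict(cup_rim=85,lid_knob=112,lid=82,mat=0,gauge=0,post=77,pointer=30,mark=30,boom=42,flange=0,square=0,pipe=0)
for n,z in Z.items():
  for c in("scene","side"):
    for r in manip.spot_point(n,c)[:3]:
        print(n,c,np.round(r["at"]),round(r["confidence"],2),atz(c,r["at"],z).round(0))
E
```

```text
pics
{'t': np.float64(0.0), 'joint_pos': array([ 1.12 ,  0.088,  1.372, -0.   ,  1.684, -0.103]), 'joint_velocities': array([-0.001, -0.002,  0.001, -0.001,  0.   ,  0.002]), 'tau': array([-1.0000e-03, -3.5188e+01, -3.1327e+01, -0.0000e+00,  1.1000e-02,
       -0.0000e+00]), 'position': array([187.214, 516.6  , 230.084]), 'tool_rot': array([-0.   ,  0.173,  0.985, -0.001]), 'ft_force': array([ 0.078, -0.473, -0.695]), 'ft_torque': array([ 0.001, -0.01 ,  0.035]), 'width': np.float64(85.379)}
[[-0.94   0.341 -0.001]
 [ 0.341  0.94  -0.002]
 [ 0.    -0.002 -1.   ]]
cup_rim side [233. 188.] 0.63 [483.  72.  85.]
lid_knob scene [310. 205.] 0.93 [492.  72. 112.]
lid_knob side [233. 180.] 0.88 [485.  76. 112.]
lid_knob side [235. 206.] 0.15 [490. -26. 112.]
lid scene [313. 211.] 0.59 [483.  80.  82.]
lid side [235. 186.] 0.89 [491.  83.  82.]
mat scene [367. 277.] 0.69 [471. 321.   0.]
mat scene [222. 275.] 0.62 [803.  47.   0.]
mat side [230. 157.] 0.79 [471. 322.   0.]
mat side [343. 212.] 0.64 [806.  38.  -0.]
gauge scene [368. 278.] 0.67 [469. 323.   0.]
gauge scene [312. 225.] 0.65 [482.  85.   0.]
gauge side [239. 206.] 0.84 [498.  83.  -0.]
post scene [282. 184.] 0.71 [493. -53.  77.]
post side [236. 222.] 0.6 [490. -51.  77.]
pointer scene [273. 198.] 0.65 [528. -54.  30.]
mark side [311. 170.] 0.67 [732. 199.  30.]
mark side [257. 256.] 0.37 [ 540. -131.   30.]
boom scene [286. 187.] 0.6 [476. -54.  42.]
boom side [239. 231.] 0.65 [497. -54.  42.]
flange scene [325. 192.] 0.79 [369.  19.   0.]
flange scene [186. 144.] 0.37 [ 619. -424.    0.]
flange scene [275. 199.] 0.23 [516. -61.   0.]
flange side [197. 223.] 0.68 [373.  24.   0.]
square scene [278. 231.] 0.81 [580.  35.   0.]
square side [270. 211.] 0.83 [589.  56.  -0.]
square side [256. 255.] 0.5 [ 540. -107.    0.]
pipe scene [279. 309.] 0.9 [737. 234.   0.]
pipe scene [312. 210.] 0.25 [449.  43.   0.]
pipe side [312. 165.] 0.96 [746. 259.   0.]
```

View pics/scene0.png

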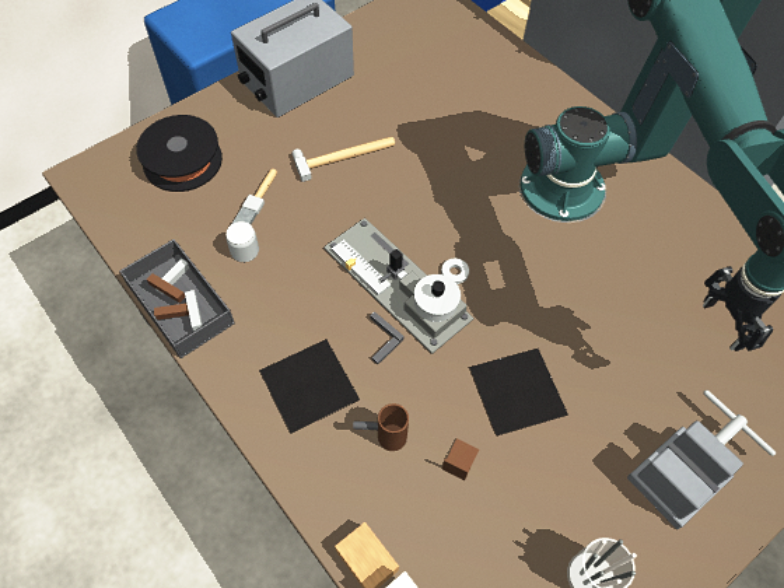

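View pics/side0.png

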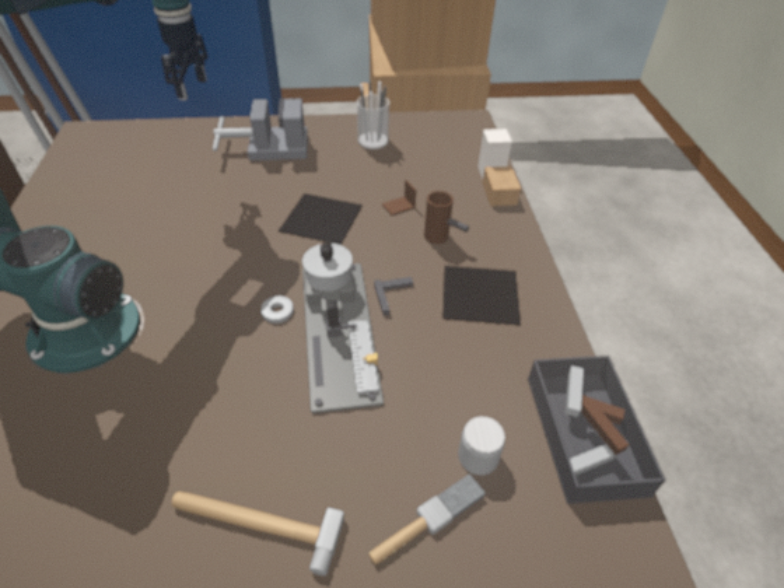

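The scene picture shows the gauge with its lid knob at (437,288), the left mat at (518,390), and the look-alike mat at (310,385). The brass marker is at (350,262). Next I'll move above the cup.

>>> {"op": "servo_tool", "data": {"steps": "-0.03 -0.022 0 -2; -0.07 -0.05 0 -6; -0.11 -0.08 0 -10; -0.15 -0.109 0 -14; -0.19 -0.138 0 -18; -0.23 -0.167 0 -20; -0.27 -0.196 0 -20; -0.3 -0.218 0 -20", "grip": 60}}

```text
t: 2.1
position: [396.3, 207.5, 231.6]
tool_rot: [0.001, 0.0, 1.0, -0.0]
ft_force: [0.2, 1.6, 0.3]
width: 51.4
```

Run:
```python
from h import *
s=manip.read_state();print(s["t"],s["position"],s["joint_pos"].round(2) if hasattr(s["joint_pos"],"round") else s["joint_pos"],s["width"]);R=Rt(s["tool_rot"]);print(R.round(3))
m=manip.camera_model("wrist");print(R.T@(-np.array(m["R"]).T@m["t"]-s["position"]), (np.array(m["R"])@R).round(2))
print(R.T@(np.array([488,72,230])-s["position"]))
```

```text
2.1 [396.33305417 207.47160229 231.59665472] [ 0.36 -0.14  1.6  -0.    1.69 -1.21] 51.364049512151574
[[-1.     0.     0.001]
 [ 0.     1.    -0.   ]
 [-0.001 -0.    -1.   ]]
[  82.61769178   -0.74178741 -143.28203958] [[-0.    1.    0.  ]
 [-0.95 -0.   -0.32]
 [-0.32 -0.    0.95]]
[ -91.73116152 -135.42660556    1.72098952]
```

>>> {"op": "servo_tool", "data": {"steps": "-0.02 -0.035 0 0; -0.04 -0.075 0 0; -0.06 -0.11 0 0; -0.08 -0.145 0 0; -0.09 -0.16 0 0; -0.09 -0.167 0 0; -0.09 -0.167 0 0; -0.09 -0.167 0 0"}}

```text
t: 2.9
position: [485.7, 41.3, 231.8]
tool_rot: [0.001, -0.0, 1.0, 0.0]
ft_force: [-0.3, -0.1, 0.1]
width: 51.6
```

```bash
cat > look.py <<'E'
from h import *
import sys
im=manip.get_image("wrist");cv2.imwrite(f"pics/{sys.argv[1]}.png",cv2.resize(im[:,:,::-1],(784,588)))
s=manip.read_state();print(s["t"],s["position"].round(1),s["width"].round(1),s["ft_force"].round(1))
Z=dict(cup_rim=85,lid_knob=112,lid=82,mat=0,post=77,pointer=30,mark=30,boom=42,button_top=79)
for n in sys.argv[2:]:
    for r in manip.spot_point(n,"wrist")[:2]:
        print(n,np.round(r["at"]),round(r["confidence"],2),atz("wrist",r["at"],Z[n]).round(1))
E
python3 look.py w1 lid_knob lid post boom pointer mark
```

```text
Traceback (most recent call last):
  File "look.py", line 4, in <module>
    s=manip.read_state();print(s["t"],s["position"].round(1),s["width"].round(1),s["ft_force"].round(1))
                                                             ^^^^^^^^^^^^^^^^
AttributeError: 'float' object has no attribute 'round'
```

View pics/w1.png

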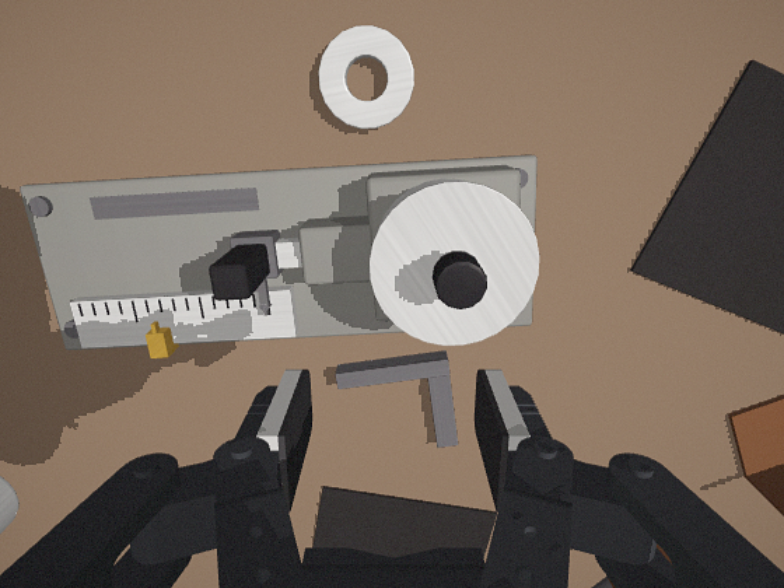

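The wrist view shows the knob at (460,280), the post top at (233,280), the pointer near (265,310) and the marker nose at (155,325), all clear of obstructions.

```bash
sed -i 's/s\["width"\].round(1)/round(s["width"],1)/' look.py
python3 look.py w1b lid_knob lid post boom pointer mark
python3 - <<'E'
from h import *
for n,p,z in(("kn.top",(460,277),124),("lid disc c",(455,263),90),("mark",(155,325),30),("pointer",(265,313),30),("plateTL",(22,187),10),("TR",(537,155),10),("BR",(530,325),10),("BL",(66,348),10)):
    print(n,atz("wrist",np.array(p)/1.4,z).round(1))
E
```

```text
3.0 [485.8  41.6 231.9] 51.1 [ 0.5 -1.   0.2]
lid_knob [325. 199.] 0.8 [484.4  74.4 112. ]
lid [322. 188.] 0.69 [484.1  75.9  82. ]
post [169. 195.] 0.62 [492.2 -55.8  77. ]
boom [177. 182.] 0.9 [489.7 -58.3  42. ]
pointer [189. 219.] 0.76 [531.9 -52.9  30. ]
mark [110. 229.] 0.68 [ 543.1 -135.4   30. ]
kn.top [480.3  75.  124. ]
lid disc c [482.2  76.4  90. ]
mark [ 546.2 -135.3   30. ]
pointer [536.7 -53.4  30. ]
plateTL [ 448.2 -224.5   10. ]
TR [426.1 140.9  10. ]
BR [554.5 147.   10. ]
BL [ 574.1 -218.9   10. ]
```

>>> {"op": "servo_tool", "data": {"steps": "0.002 0.02 0.01 -3.2; 0.002 0.0335 0.03 -3.2; 0.002 0.0335 0.06 -3.2; 0.002 0.0335 0.09 -3.2; 0.002 0.0335 0.115 -3.2; 0.002 0.0335 0.13 -3.2; 0.002 0.0335 0.136 -3.2; 0.002 0.0335 0.136 -3.2"}}

```text
t: 4.1
position: [483.8, 74.4, 95.0]
tool_rot: [-0.0, -0.028, 1.0, -0.0]
ft_force: [0.2, -0.7, 0.8]
width: 51.8
```

>>> {"op": "servo_tool", "data": {"steps": "0 0 0 0; 0 0 0 0; 0 0 0 0; 0 0 0 0; 0 0 0 0; 0 0 0 0", "grip": 15, "force": 30}}

```text
t: 4.7
position: [484.8, 74.7, 96.6]
tool_rot: [0.001, -0.028, 1.0, 0.0]
ft_force: [0.4, 1.8, 5.9]
width: 27.2
```

>>> {"op": "servo_tool", "data": {"steps": "0 0 -0.005 0; 0 0 -0.012 0; 0 0 -0.02 0; 0 0 -0.03 0; 0 0 -0.04 0; 0 0 -0.05 0; 0 0 -0.055 0; 0 0 -0.055 0", "grip": 15, "force": 50}}

```text
t: 5.5
position: [485.3, 74.6, 152.9]
tool_rot: [0.003, -0.028, 1.0, 0.0]
ft_force: [-0.2, 0.5, -2.7]
width: 26.7
```

```bash
python3 look.py w2 lid_knob lid button_top
python3 - <<'E'
from h import *
for c in("scene","side"):
  manip.get_image(c)
  for r in manip.regions_of("mat",c)[:2]:
    q=cv2.minAreaRect(np.argwhere(r["region"])[:,::-1].astype(np.float32))
    ys,xs=np.nonzero(r["region"]);pts=np.array([atz(c,p,4)[:2] for p in list(zip(xs,ys))[::5]],np.float32)
    print(c,round(r["confidence"],2),cv2.minAreaRect(pts))
E
```

```text
5.55 [484.9  74.7 152. ] 26.5 [ 0.5  0.3 -2.5]
lid_knob [280. 302.] 0.88 [521.2  75.4 112. ]
lid [280. 268.] 0.91 [514.4  75.4  82. ]
button_top [104. 200.] 0.54 [475.2 -36.9  79. ]
scene 0.89 ((471.9979553222656, 329.5544738769531), (160.5390167236328, 161.95355224609375), 68.63009643554688)
scene 0.68 ((808.076904296875, 44.57926940917969), (161.68898010253906, 159.07510375976562), 80.03739166259766)
side 0.82 ((804.3001708984375, 45.63642883300781), (160.7921600341797, 159.54945373535156), 79.03572082519531)
side 0.72 ((467.912109375, 330.70458984375), (157.8556365966797, 166.4392547607422), 70.47422790527344)
```

View pics/w2.png

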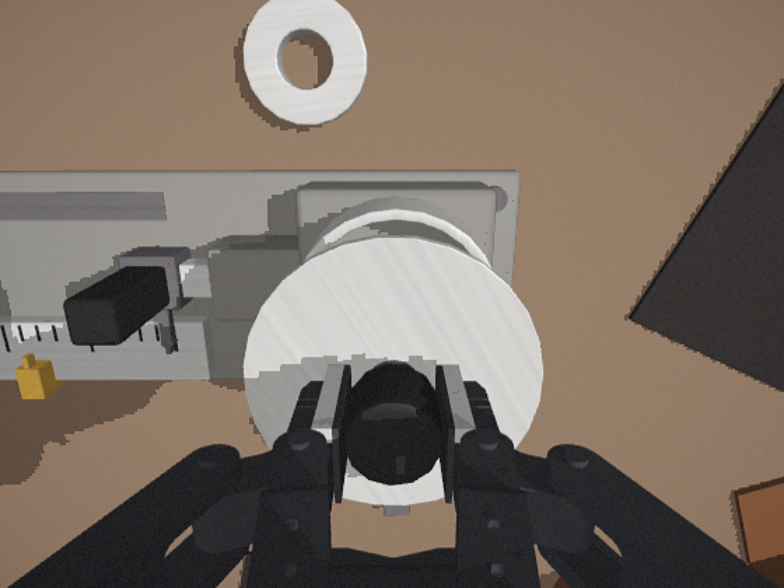

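The lid is held level, with the knob between the pads at (395,420) and about 3 N of weight. Next it goes to the mat centre at (470,330).

>>> {"op": "servo_tool", "data": {"steps": "0 0.015 0 0; 0 0.045 0 0; 0 0.085 0 0; 0 0.125 0 0; 0.001 0.165 0 0; 0.001 0.205 0 0; 0.001 0.235 0 0; 0.001 0.255 0 0"}}

```text
t: 6.7
position: [468.3, 331.5, 150.7]
tool_rot: [0.0, -0.029, 1.0, 0.0]
ft_force: [0.1, 0.4, -3.5]
width: 27.1
```

>>> {"op": "servo_tool", "data": {"steps": "0 0 0 0; 0 0 0.015 0; 0 0 0.04 0; 0 0 0.065 0; 0 0 0.085 0; 0 0 0.105 0; 0 0 0.115 0; 0 0 0.115 0"}}

```text
t: 7.5
position: [466.9, 329.6, 32.9]
tool_rot: [-0.002, -0.029, 1.0, -0.001]
ft_force: [-0.2, 0.2, -2.2]
width: 26.7
```

>>> {"op": "servo_tool", "data": {"steps": "0 0 0 0; 0 0 0.002 0; 0 0 0.004 0; 0 0 0.006 0; 0 0 0.008 0; 0 0 0.01 0; 0 0 0.011 0; 0 0 0.011 0"}}

```text
t: 8.3
position: [466.7, 329.5, 21.6]
tool_rot: [-0.002, -0.029, 1.0, -0.001]
ft_force: [0.7, -0.7, -2.3]
width: 26.7
```

>>> {"op": "servo_tool", "data": {"steps": "0 0 0.001 0; 0 0 0.002 0; 0 0 0.003 0; 0 0 0.003 0"}}

```text
t: 8.7
position: [466.8, 329.6, 18.9]
tool_rot: [-0.002, -0.029, 1.0, -0.001]
ft_force: [-0.1, -0.1, -0.7]
width: 26.3
```

Contact is beginning, so I'll go down about 1 mm more and then release slowly.

>>> {"op": "servo_tool", "data": {"steps": "0 0 0.0005 0; 0 0 0.001 0; 0 0 0.001 0; 0 0 0.001 0"}}

```text
t: 9.1
position: [467.0, 329.7, 18.7]
tool_rot: [-0.002, -0.029, 1.0, -0.001]
ft_force: [-3.1, -1.8, 5.5]
width: 26.1
```

>>> {"op": "servo_tool", "data": {"steps": "0 0 0 0; 0 0 0 0; 0 0 0 0; 0 0 0 0; 0 0 0 0; 0 0 0 0", "grip": 60}}

```text
t: 9.7
position: [467.0, 329.7, 18.6]
tool_rot: [-0.002, -0.029, 1.0, -0.001]
ft_force: [0.5, 0.6, -0.1]
width: 51.0
```

>>> {"op": "servo_tool", "data": {"steps": "0 0 -0.01 0; 0 0 -0.03 0; 0 0 -0.06 0; 0 0 -0.09 0; 0 0 -0.13 0; 0 0 -0.17 0; 0 0 -0.2 0; 0 0 -0.21 0"}}

```text
t: 10.5
position: [469.2, 331.0, 234.4]
tool_rot: [0.002, -0.029, 1.0, 0.001]
ft_force: [-0.6, 0.5, 0.4]
width: 51.4
```

>>> {"op": "servo_tool", "data": {"steps": "0 -0.02 0 0; 0 -0.06 0 0; 0 -0.1 0 0; 0 -0.14 0 0; 0 -0.18 0 0; 0 -0.22 0 0; 0 -0.245 0 0; 0 -0.255 0 0", "grip": 0}}

```text
t: 11.3
position: [483.3, 74.3, 232.7]
tool_rot: [0.001, -0.027, 1.0, 0.001]
ft_force: [-0.3, 0.1, 0.0]
width: 0.2
```

```bash
python3 look.py w3 button_top cup_rim post boom pointer mark
python3 - <<'E'
from h import *
for c in("scene","side"):
  im=manip.get_image(c)
  for n,z in (("lid_knob",34),("button_top",79)):
    for r in manip.spot_point(n,c)[:1]: print(c,n,round(r["confidence"],2),atz(c,r["at"],z).round(1))
  if c=="scene": cv2.imwrite("pics/s3.png",cv2.resize(im[130:330,200:450,::-1],(750,600)))
E
```

```text
11.35 [483.5  74.1 232.9] -0.0 [ 0.7  0.1 -0.3]
button_top [285. 190.] 0.9 [485.4  79.4  79. ]
cup_rim [280. 192.] 0.83 [485.4  75.6  85. ]
cup_rim [245. 260.] 0.19 [550.5  48.2  85. ]
post [132. 188.] 0.75 [491.1 -49.9  77. ]
post [284. 171.] 0.59 [468.8  78.7  77. ]
boom [145. 178.] 0.93 [491.5 -51.1  42. ]
boom [544. 173.] 0.68 [464.9 327.2  42. ]
pointer [153. 215.] 0.98 [533.9 -50.   30. ]
pointer [397. 368.] 0.58 [711.5 229.9  30. ]
mark [ 73. 222.] 0.97 [ 546.8 -132.8   30. ]
scene lid_knob 0.62 [458.4 325.1  34. ]
scene button_top 0.66 [498.3  72.8  79. ]
side lid_knob 0.6 [463.1 355.7  34. ]
side button_top 0.53 [492.   70.3  79. ]
```

View pics/w3.png

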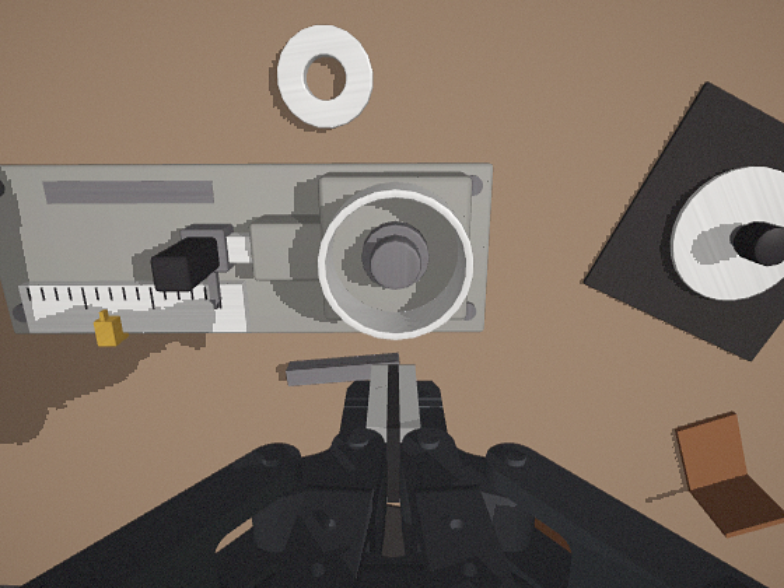

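View pics/s3.png

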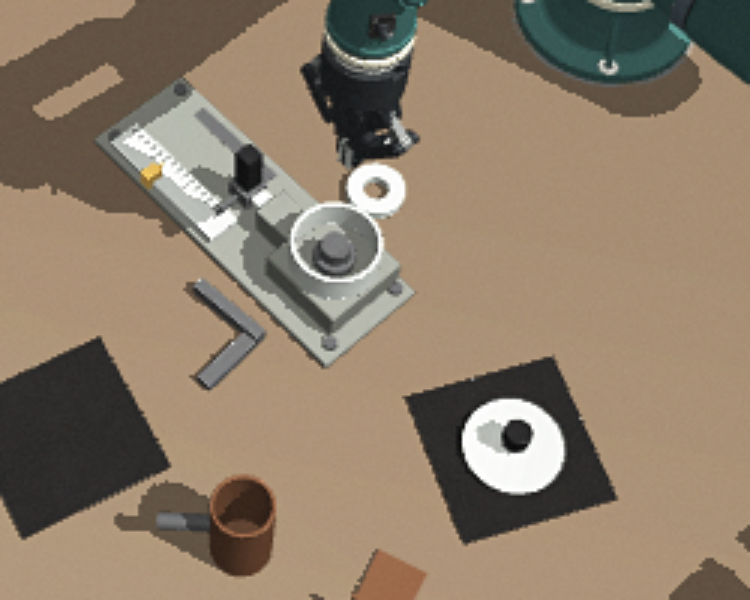

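The wrist view shows the open cup with the button at (395,262). The lid sits flat, knob up, in the middle of the left mat. I'll press the button with the fingers shut.

>>> {"op": "servo_tool", "data": {"steps": "-0.001 0.0015 0.015 0; -0.001 0.0015 0.045 0; -0.001 0.0015 0.08 0; -0.001 0.0015 0.11 0; -0.001 0.0015 0.13 0; -0.001 0.0015 0.145 0; -0.001 0.0015 0.148 0; -0.001 0.0015 0.148 0", "force": 40}}

```text
t: 12.75
position: [484.6, 78.7, 84.8]
tool_rot: [0.001, -0.029, 1.0, 0.001]
ft_force: [0.7, 0.2, 0.1]
width: -0.1
```

>>> {"op": "servo_tool", "data": {"steps": "0 0 0.002 0; 0 0 0.004 0; 0 0 0.006 0; 0 0 0.008 0; 0 0 0.01 0; 0 0 0.011 0; 0 0 0.011 0; 0 0 0.011 0"}}

```text
t: 13.55
position: [485.1, 78.8, 74.1]
tool_rot: [0.002, -0.029, 1.0, 0.001]
ft_force: [0.1, 0.4, 3.4]
width: 0.1
```

>>> {"op": "servo_tool", "data": {"steps": "0 0 0.001 0; 0 0 0.002 0; 0 0 0.003 0; 0 0 0.004 0; 0 0 0.0045 0; 0 0 0.0045 0"}}

```text
t: 14.15
position: [485.3, 78.8, 71.0]
tool_rot: [0.002, -0.029, 1.0, 0.001]
ft_force: [-3.4, 0.3, 9.5]
width: -0.2
```

>>> {"op": "servo_tool", "data": {"steps": "0 0 0.001 0; 0 0 0.002 0; 0 0 0.002 0; 0 0 0.002 0"}}

```text
t: 14.55
position: [485.5, 78.8, 70.9]
tool_rot: [0.002, -0.029, 1.0, 0.001]
ft_force: [-4.2, -0.2, 12.8]
width: 0.1
```

>>> {"op": "servo_tool", "data": {"steps": "0 0 -0.015 0; 0 0 -0.05 0; 0 0 -0.09 0; 0.001 -0.035 -0.11 0; 0.001 -0.075 -0.12 0; 0.001 -0.11 -0.12 0; 0.001 -0.133 -0.12 0; 0.001 -0.133 -0.12 0", "grip": 60}}

```text
t: 15.35
position: [491.2, -56.7, 189.3]
tool_rot: [0.001, -0.027, 1.0, 0.001]
ft_force: [0.1, 1.0, -0.6]
width: 51.0
```

```bash
python3 look.py w4 button_top cup_rim post boom pointer mark
```

```text
15.4 [491.1 -55.1 189.3] 51.6 [-0.5  0.  -1.5]
button_top [456. 202.] 0.59 [482.6  75.   79. ]
button_top [464. 207.] 0.26 [486.1  81.8  79. ]
cup_rim [464. 210.] 0.59 [486.   78.9  85. ]
post [286. 205.] 0.6 [492.9 -49.9  77. ]
boom [283. 190.] 0.6 [491.6 -51.5  42. ]
pointer [282. 230.] 0.73 [532.5 -49.3  30. ]
mark [194. 235.] 0.8 [ 542.  -129.7   30. ]
```

View pics/w4.png

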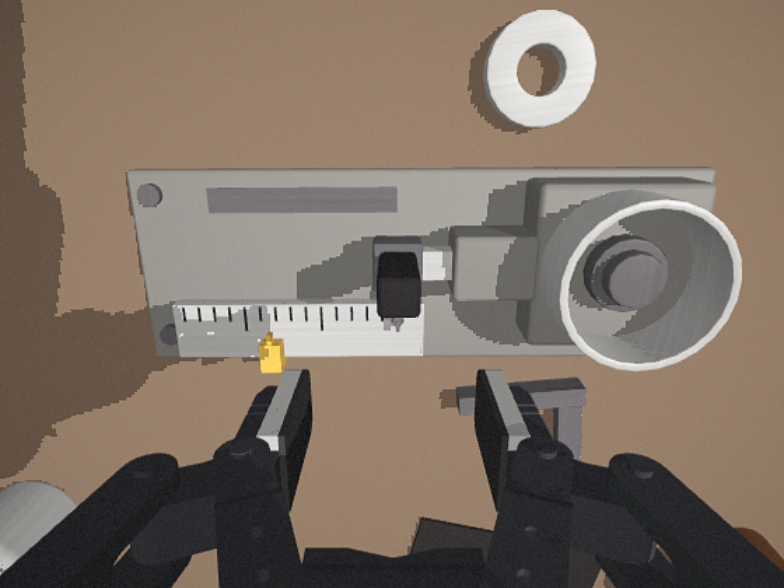

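The post top is at (399,285), nearly between the jaws. The marker nose is at (268,337) and the pointer near (395,322), so the draw is about 83 mm. Descending to grip.

>>> {"op": "servo_tool", "data": {"steps": "-0.001 0.0035 0.015 0; -0.001 0.0035 0.045 0; -0.001 0.0035 0.08 0; -0.001 0.0035 0.105 0; -0.001 0.0035 0.122 0; -0.001 0.0035 0.131 0; -0.001 0.0035 0.131 0; -0.001 0.0035 0.131 0"}}

```text
t: 16.5
position: [493.6, -49.2, 60.3]
tool_rot: [0.003, -0.03, 1.0, 0.001]
ft_force: [0.2, -0.7, 1.0]
width: 51.4
```

>>> {"op": "servo_tool", "data": {"steps": "0 0 0 0; 0 0 0 0; 0 0 0 0; 0 0 0 0; 0 0 0 0; 0 0 0 0; 0 0 0 0", "grip": 5, "force": 60}}

```text
t: 17.2
position: [495.1, -53.6, 62.6]
tool_rot: [0.005, -0.03, 1.0, -0.003]
ft_force: [0.3, -11.7, 1.2]
width: 21.2
```

>>> {"op": "servo_tool", "data": {"steps": "0 -0.004 0 0; 0 -0.012 0 0; 0 -0.024 0 0; 0 -0.036 0 0; 0 -0.048 0 0; 0 -0.06 0 0; 0 -0.07 0 0; 0 -0.076 0 0"}}

```text
t: 18.0
position: [499.4, -128.7, 62.6]
tool_rot: [0.005, -0.03, 1.0, -0.002]
ft_force: [0.9, 5.6, -3.3]
width: 21.3
```

>>> {"op": "servo_tool", "data": {"steps": "0 0 0 0; 0 0 0 0; 0 0 0 0"}}

```text
t: 18.3
position: [499.4, -128.2, 62.6]
tool_rot: [0.005, -0.03, 1.0, -0.001]
ft_force: [0.3, 3.6, -1.6]
width: 21.3
```

```bash
python3 look.py w5 post pointer mark
python3 - <<'E'
from h import *
im=cv2.imread("pics/w5.png");
for c in("scene","side"):
  i=manip.get_image(c)
  a=[]
  for n in ("pointer","mark","post"):
    for r in manip.spot_point(n,c)[:2]:print(c,n,np.round(r["at"]),round(r["confidence"],2),atz(c,r["at"],77 if n=="post" else 30).round(1))
E
```

```text
18.35 [ 499.4 -128.2   62.7] 21.6 [ 0.6  4.4 -1.5]
post [282. 294.] 0.61 [ 496.9 -128.3   77. ]
scene pointer [261. 184.] 0.63 [ 527.4 -118.7   30. ]
scene mark [252. 185.] 0.6 [ 549.7 -134.4   30. ]
scene mark [370. 278.] 0.16 [477.9 335.4  30. ]
scene post [268. 172.] 0.7 [ 500.1 -118.7   77. ]
side pointer [256. 254.] 0.53 [ 537.4 -126.8   30. ]
side mark [259. 253.] 0.6 [ 547.3 -123.5   30. ]
side post [339. 325.] 0.56 [ 705.  -364.8   77. ]
side post [239. 245.] 0.54 [ 495.4 -130.8   77. ]
```

View pics/w5.png

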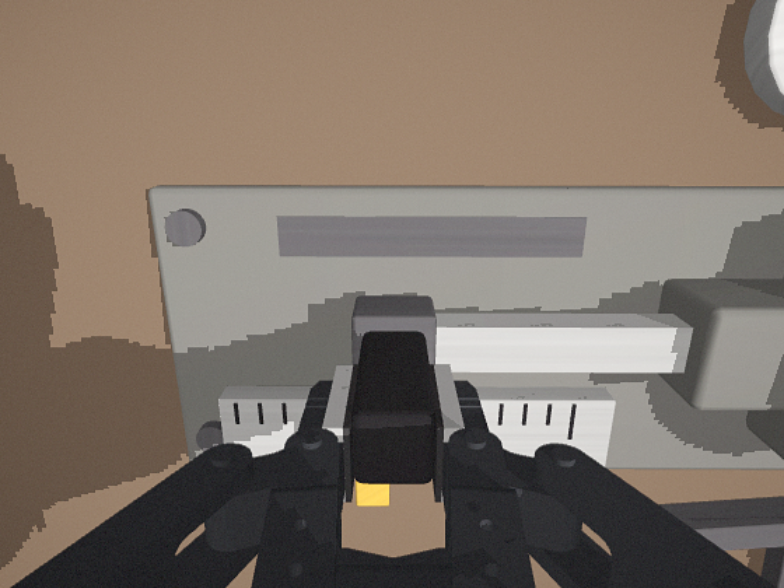

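Run:
```python
from h import *
th=0.056;g=np.array([np.sin(th),-np.cos(th)])
for n,p,z in(("foot",(394,310),50),("brassL",(357,485),34),("brassR",(390,485),34),("posttop",(397.5,333),97),("tickL",(236,405),30)):
    X=atz("wrist",np.array(p)/1.4,z);print(n,X.round(1),"g-y draw coord",(X[:2]@g).round(1))
print("tcp",manip.read_state()["position"][:2]@g)
crop=[]
for f,(u0,v0) in dict(w1b=(40,280),w3=(10,255),w4=(170,285)).items():
    im=cv2.imread(f"pics/{f}.png"); crop.append(cv2.resize(im[v0:v0+75,u0:u0+270],(780,195),interpolation=cv2.INTER_CUBIC))
cv2.imwrite("pics/m.png",np.vstack(crop))
```

```text
foot [ 475.9 -129.9   50. ] g-y draw coord 156.4
brassL [ 560.3 -140.2   34. ] g-y draw coord 171.3
brassR [ 559.5 -126.6   34. ] g-y draw coord 157.7
posttop [ 463.3 -129.8   97. ] g-y draw coord 155.6
tickL [ 527.9 -189.8   30. ] g-y draw coord 219.1
tcp 155.9484160699037
```

View pics/m.png

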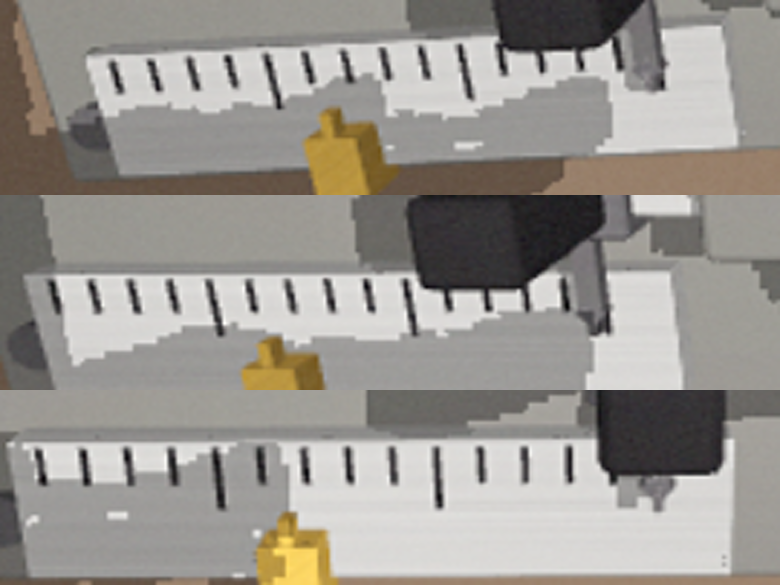

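Brass centre is at 164.5 and the post at 156.0 along the draw. Reading the scale ticks with parallax removed gives a total draw of about 83.5 mm. So about 8.4 mm remains.

>>> {"op": "servo_tool", "data": {"steps": "0 -0.003 0 0; 0 -0.006 0 0; 0 -0.0085 0 0; 0 -0.009 0 0; 0 -0.009 0 0; 0 -0.009 0 0"}}

```text
t: 19.5
position: [499.9, -136.8, 62.6]
tool_rot: [0.005, -0.03, 1.0, -0.001]
ft_force: [-0.3, 5.8, -1.5]
width: 21.4
```

```bash
python3 look.py w6 post
python3 - <<'E'
from h import *
th=0.056;g=np.array([np.sin(th),-np.cos(th)])
im=cv2.imread("pics/w6.png");cv2.imwrite("pics/w6c.png",cv2.resize(im[270:520,260:540],(780,600),interpolation=cv2.INTER_CUBIC))
print("tcp",manip.read_state()["position"][:2]@g)
E
```

```text
19.55 [ 499.9 -136.9   62.7] 21.0 [ 1.   5.3 -1.6]
post [282. 294.] 0.7 [ 497.9 -137.1   77. ]
tcp 164.61434450842808
```

View pics/w6c.png

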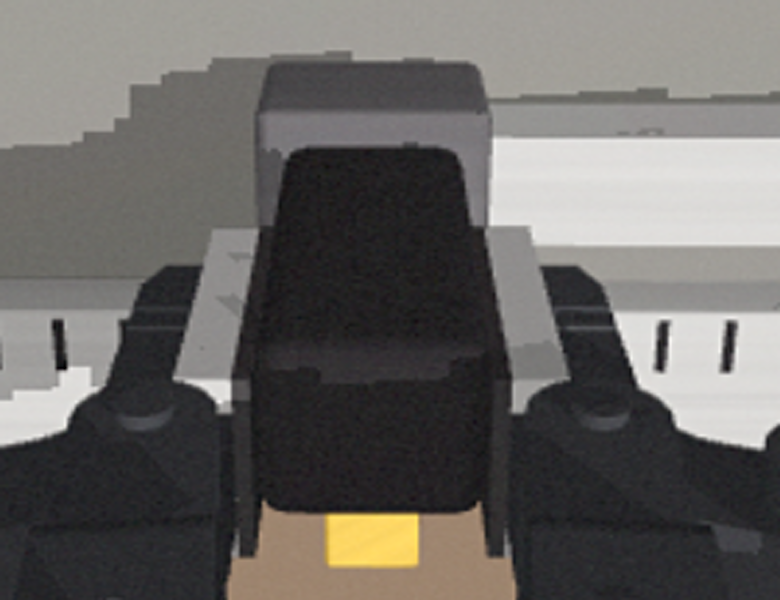

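The crop shows the brass clip centred at column 373 and the post at 375, so after perspective they line up to within about 0.2 mm. The hold is steady, so I'm handing in.

```bash
python3 -c "
from workcell import manip
s=manip.read_state();print(s['t'],s['position'],s['width'],s['ft_force']);print(manip.job_done())"
```

```text
19.6 [ 499.92702851 -136.84758209   62.64497988] 21.030347818090377 [ 0.33586501  4.60029762 -2.07565177]
the job is handed in; nothing more can be done
None
```

I carried out the whole job in the order asked and handed it in at 19.6 s, with the gripper still holding the post.

- **Lid:** I lifted it by its knob and set it down knob up near the middle of the left-hand mat. The overhead picture afterwards showed it lying flat and well inside the mat.
- **Button:** I pushed it down until it stopped, with the fingertips at about 71 mm height and 9 to 13 N. The arm then slid freely, which confirms it was unlocked.
- **Arm:** I drew it out by about 83.4 mm. In the last close wrist picture, the post and the middle of the marker clip lined up to within about 0.2 mm along the scale. The calibration is only good to about 2 mm.
- **Holding:** The final readings were steady at y = −136.8 mm, with a spring pull of about 5 N.

**Checks that disagreed or were indirect:**
- **Draw length:** The network's estimates ranged from 80.8 to 83.4 mm. I went by the scale ticks and the clip's position relative to the post, which gave about 83.2 to 83.5 mm.
- **Pointer tip:** The gripper hid it in the last wrist view, so I judged alignment from the post's axis. The overhead and side pictures were too coarse to confirm it, and their network points for the pointer and mark disagreed.
- **Other objects:** The arm showed no unexpected contact forces, but I did not re-measure the marker clip or the other things on the bench individually.

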